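# Stack the empty vial tray on the loaded one, turned so that it does not nest

### The arm

A 7-joint arm with a two-finger parallel gripper is mounted at the origin on the work surface. World frame = base frame: x ahead of the robot, y to its left, z up, the work surface at z = 0. Lengths are in m, angles in rad, forces in N, time in s.
With the tool pointing down it reaches from about 0.4 to 0.85 m from the base axis. Payload 4.5 kg.
Tool frame: the origin (TCP) lies midway between the tips of the shut fingers; the grasp point (between the pads) lies 19 mm behind it; z points along the fingers, y is the direction in which the jaws open and shut (so a half turn about z gives the same grasp; the last joint's range is limited). The gripper opens to 85 mm and grips with 20 to 120 N. Pads are 22 mm wide; open, the fingers measure 114 mm over their backs; the gripper's body (76 mm by 85 mm) begins 54 mm behind the grasp point. The pads swing forward as they close: fully open they stand 13 mm farther back than shut.
Start: joints at [-1.278, 0.689, -0.195, 1.565, 0.157, 0.902, -0.215], TCP at [0.16, 0.604, 0.231] pointing down, gripper open.
Joint ranges: [-3.01, 3.01], [-0.46, 2.08], [-1.47, 1.51], [0.13, 2.56], [-1, 4.14], [0.04, 2.09], [-2.66, 2.66]. Speed limits (rad/s): [2.57, 2.57, 3.14, 3.14, 3.14, 3.14, 3.14].

### API

Orientations are given as a unit quaternion [w, x, y, z].
In Python, from cell import telemetry, vision, close_job gives the robot as it stands.
- The arm moves only by the tool carry_out, never from a script. Its argument "motion" is a list that holds one entry, the list of rows, each a list of 7 numbers: the gripper command: -1 is shut, 1 is fully open, values between are in proportion, then the shift along the tool's x, y, z in mm, then the turn, a rotation vector about the tool's x, y, z in rad. In form: [[[fingers, tx, ty, tz, wx, wy, wz], ...]]. A call has 1 to 8 rows; each row shifts and turns the commanded pose from where the row before left it, along the tool's axes as they then stand; what a row does not reach is not made up. A row lasts 1/12 s, in which the tool goes at most 41.7 mm and 7.16 degrees, less where a joint would pass 70% of its speed; a pose out of reach is approached as far as the arm can. A call with a gripper value outside its range is refused whole. The fingers move at their own pace and stop on an object; "squeeze" is the grip in N (left out, the last holds). Time passes only in rows, so rows that do not move let the fingers close. It gives the time, the measured TCP pose, the force and the opening at its end, in the units of the state.
- telemetry.state(): the state, without advancing time (a new reading comes with each control period).
- vision.grab_frame(name): name is "scene" or "top"; returns the picture (384x512x3 uint8, blue, green, red); there is no depth.
- vision.camera_model(name): a dict with "fx", "fy", "cx", "cy" (pixels), "T" (4x4, takes a point from camera to world coordinates). Camera axes: x right, y up, looking along -z (the intrinsics and any distortion apply to the point x, -y, -z); pixel columns grow to the right and rows downward; lengths in m; the calibration is good to about 2 mm. A picture is of the moment at which its call begins. camera_model takes no time and is no camera call.
- close_job(): hands the job in, once; it reports no verdict.
The state is a dict: "t": time; "joint_pos": joint angles; "qvel": joint speeds; "joint_torque": joint torques, N m; "tcp_pos": TCP position; "eef_rot": TCP orientation; "ft_force": force on the tool from outside, world axes, zero at the start; "torque": the same for the moment, N m; "width": finger opening in m.
Only numpy, scipy, OpenCV 4.12 (cv2) and the standard library are available. Lean on these libraries where they do the work, as an engineer would, in place of code of your own. Each camera call takes 0.05 s, during which the arm holds its last target.

### The job

Stack the empty blue vial tray squarely on top of the blue tray that holds the vials: turn it end for end first, so that the two yellow ends lie at opposite ends and its feet rest on the rim lugs of the lower tray instead of nesting down onto the vials. Set it down without dropping it and let go; leave the loaded tray and the white tray with the grey end where they stand.

Things in the scene. Friction and masses are not known exactly. Their poses are not given: they have to be found in the camera images.
- tray_empty: Empty blue stack-nest tray, yellow at one end; loose, about 0.13 kg; 164 long (x) x 62 wide (y) x 50 mm high. Origin: centre of underside; +x to the yellow end, z up. From 22 mm up to the rim its long outer walls are upright and flat: grip it there across the 62 mm. Feet below: two at the yellow end, one at the plain end. Inward rim lugs: one at the yellow end, two at the plain end.
- empty_end (a point): Point on the empty tray: 72 mm from its centre towards its yellow end (+x), at rim height (50 mm above its underside). At the start the yellow ends of both blue trays point to the robot's left (+y), within about 20 degrees.
- tray_loaded: Blue tray of the same moulding, size and axes (+x to its yellow end), flat on the bench, holding 18 amber vials with white caps, fixed in it, tops 36 mm above its underside; loose, about 0.45 kg. A tray set on it with yellow end opposite rests flat on the lugs, underside 50 mm above this underside; the same way round, its feet miss the lugs and it sinks onto the vials (36 mm).
- tray_grey: Empty white tray with a grey end, same moulding, size and axes (+x to the grey end); loose bystander, to be left alone. The three trays stand flat on the bench side by side, in any order, at least some 30 mm apart.
Things that resemble listed ones, but are neither listed nor needed, are in the scene too. What is shaped like the tray_empty but brown or turquoise is not meant.

How it is judged:
By the outcome, as a careful person would: the job done as asked, in the order asked, and still so for the second after the job is handed in, with the robot touching nothing.
It also fails if it takes over 38 s, if anything falls off the work surface, if the arm or the gripper's body presses on something with over 40 N, if the wrist force passes 120 N, or if a joint passes its speed limit or range.

## Working session

There is one attempt and no reset: what is moved stays moved. The work goes in short steps, Python scripts to look and compute and a tool call to move; the robot and the scene stay as the last step left them, time stands still between calls to the robot, and variables do not carry over. Pictures are saved under pics/ and viewed, and the job is handed in when it is done.

Besides the shell and the picture viewer there is one more tool, called after "Emit:" as name([rows], argument=value, ...), one row to a line, values as JSON. carry_out: Moves the arm, as the interface text tells. Its arguments: {"type":"object","properties":{"motion":{"type":"array"},"squeeze":{"type":"number"}},"required":["motion"]}

```bash
mkdir -p pics; ls
python3 - <<'E'
from cell import telemetry, vision
import cv2
print(telemetry.state())
for n in("scene","top"):
    cv2.imwrite(f"pics/{n}0.png",vision.grab_frame(n)); print(n,vision.camera_model(n))
E
```

```text
pics
{'t': 0.0, 'joint_pos': array([-1.27821805,  0.68998084, -0.19443552,  1.56640367,  0.15728933,
        0.90247616, -0.21509265]), 'qvel': array([ 7.10440190e-05,  2.21443924e-03, -1.90772685e-03, -5.36518762e-04,
       -3.30439081e-04, -5.71206821e-04, -5.69069307e-04]), 'joint_torque': array([-1.27893504e-04, -5.39609993e+01, -1.26637079e+00, -1.58543622e+01,
        9.08338639e-03,  9.58009274e-03, -1.73034174e-06]), 'tcp_pos': array([0.15985422, 0.60351553, 0.23046812]), 'eef_rot': array([-3.27624831e-05,  1.29012532e-01,  9.91642516e-01, -9.40902143e-04]), 'ft_force': array([ 0.47156272, -0.08404647, -0.19887463]), 'torque': array([-0.02173442, -0.00859984, -0.02807514]), 'width': 0.085464380336358}
scene {'fx': 380.8317719129519, 'fy': 380.8317719129519, 'cx': 251.44913055773756, 'cy': 200.67636967810245, 'T': array([[-0.46032628, -0.64489361,  0.61009175,  1.04473138],
       [ 0.88771858, -0.32862254,  0.32243285,  0.42332571],
       [-0.00744498,  0.6900141 ,  0.72375763,  0.75327126],
       [ 0.        ,  0.        ,  0.        ,  1.        ]])}
top {'fx': 427.73395216889793, 'fy': 427.73395216889793, 'cx': 253.2801323010029, 'cy': 186.91724497574756, 'T': array([[ 0.00805637,  0.99730664, -0.072901  ,  0.37393751],
       [-0.99993833,  0.00747743, -0.00821086,  0.11205195],
       [-0.00764363,  0.07296266,  0.99730538,  1.3982762 ],
       [ 0.        ,  0.        ,  0.        ,  1.        ]])}
```

View pics/scene0.png

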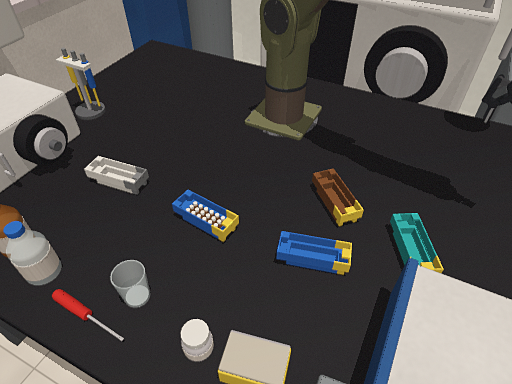

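View pics/top0.png

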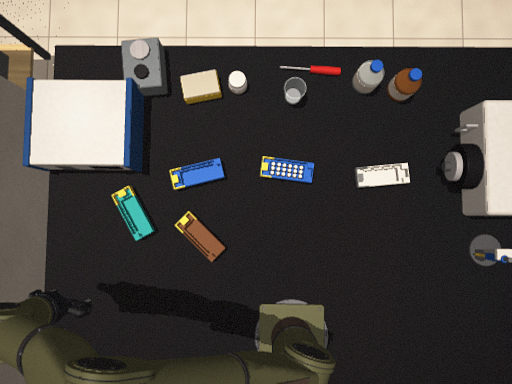

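```bash
cat > h.py <<'E'
import numpy as np, cv2
from cell import vision, telemetry
def ray(n,u,v,z):
    m=vision.camera_model(n);T=np.array(m["T"])
    d=T[:3,:3]@np.array([(u-m["cx"])/m["fx"],-(v-m["cy"])/m["fy"],-1]);o=T[:3,3]
    return o+d*(z-o[2])/d[2]
def proj(n,p):
    m=vision.camera_model(n);T=np.array(m["T"])
    c=T[:3,:3].T@(np.array(p)-T[:3,3])
    return np.array([m["cx"]+m["fx"]*c[0]/-c[2],m["cy"]-m["fy"]*c[1]/-c[2]])
E
python3 - <<'E'
from h import *
t=cv2.imread("pics/top0.png");s=cv2.imread("pics/scene0.png")
a=cv2.resize(t[135:275,100:330],None,fx=3.4,fy=3.4,interpolation=cv2.INTER_CUBIC);cv2.imwrite("pics/c1.png",a)
b=cv2.resize(s[180:285,165:365],None,fx=4,fy=4,interpolation=cv2.INTER_CUBIC);cv2.imwrite("pics/c2.png",b)
hsv=cv2.cvtColor(t,cv2.COLOR_BGR2HSV)
m=((hsv[...,1]>110)&(hsv[...,2]>60)).astype(np.uint8)
for nm,(x0,y0,x1,y1) in dict(empty=(160,150,235,195),loaded=(250,148,325,190)).items():
    mm=np.zeros_like(m);mm[y0:y1,x0:x1]=m[y0:y1,x0:x1]
    pts=cv2.findNonZero(mm);r=cv2.minAreaRect(pts);bx=cv2.boxPoints(r)
    print(nm,r);W=np.array([ray("top",*p,0.05) for p in bx]);print(bx.round(1).tolist(),W.round(4).tolist(),W.mean(0))
    for i in range(4):print(np.linalg.norm(W[i]-W[i-1]).round(4),end=' ')
    ye=mm.astype(bool)&(hsv[...,0]>15)&(hsv[...,0]<40);v,u=np.nonzero(ye);print("yellow",u.mean(),v.mean(),len(u))
print(ray("top",256,192,0.05))
E
```

```text
empty ((196.17649841308594, 173.2058868408203), (21.3431339263916, 53.11530303955078), 75.96376037597656)
[[167.8000030517578, 169.3000030517578], [219.39999389648438, 156.39999389648438], [224.5, 177.10000610351562], [173.0, 190.0]] [[0.5266, 0.3949, 0.05], [0.5689, 0.2318, 0.05], [0.5029, 0.2145, 0.05], [0.4608, 0.377, 0.05]] [0.51480776 0.30456248 0.05      ]
0.0681 0.1686 0.0682 0.1679 yellow 174.35766423357666 178.3941605839416 137
loaded ((286.4956970214844, 169.03274536132812), (52.93156814575195, 21.212276458740234), 7.594642639160156)
[[258.8999938964844, 176.0], [261.70001220703125, 155.0], [314.1000061035156, 162.0], [311.29998779296875, 183.0]] [[0.5071, 0.1058, 0.05], [0.5743, 0.0973, 0.05], [0.5531, -0.0692, 0.05], [0.4861, -0.0601, 0.05]] [0.5301697  0.01844905 0.05      ]
0.1672 0.0677 0.1678 0.0676 yellow 264.39344262295083 165.81147540983608 122
[0.4564657  0.11443403 0.05      ]
```

View pics/c1.png

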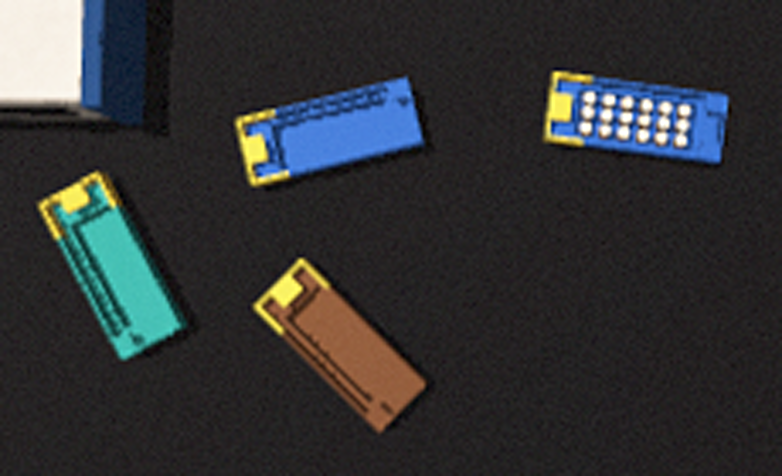

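View pics/c2.png

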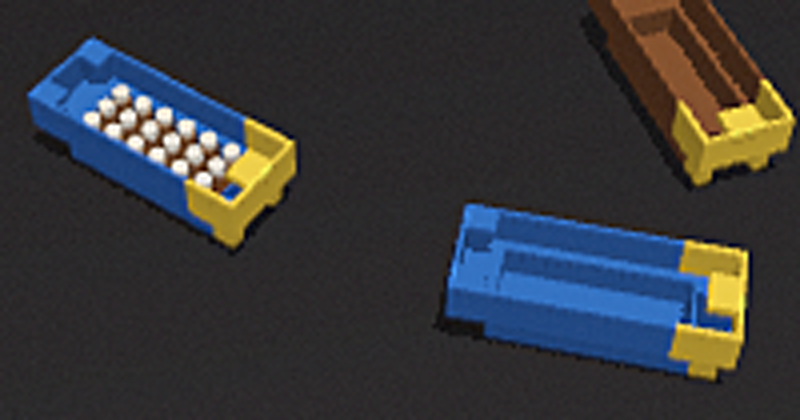

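```bash
cat >> h.py <<'E'
def chan(img):
    # tray signal: saturation-weighted max channel
    return cv2.GaussianBlur(img.max(2).astype(np.float32),(0,0),0.6)
def edges(n,img,c,th,z,L=0.164,W=0.062):
    """signed distance of each outer edge from c along tray axes"""
    g=chan(img);ex=np.array([np.cos(th),np.sin(th)]);ey=np.array([-ex[1],ex[0]]);out={}
    for nm,a,b,h,sp in(("+x",ex,ey,L/2,.024),("-x",-ex,ey,L/2,.024),("+y",ey,ex,W/2,.07),("-y",-ey,ex,W/2,.07)):
        P=[]
        for s in np.linspace(-sp,sp,25):
            ds=np.arange(h-.012,h+.0141,.0003)
            uv=np.array([proj(n,[*(c+a*d+b*s),z]) for d in ds]).astype(np.float32)
            f=cv2.remap(g,uv[None,:,0],uv[None,:,1],cv2.INTER_LINEAR)[0]
            bg=f[-12:].mean();fg=np.percentile(f[:40],70)
            if fg-bg<40: continue
            k=np.nonzero(f>(fg+bg)/2)[0]
            if len(k): P.append((s,ds[k[-1]]))
        P=np.array(P)
        if len(P)<5: out[nm]=None;continue
        med=np.median(P[:,1]);P=P[abs(P[:,1]-med)<.004]
        k=np.polyfit(*P.T,1);out[nm]=(round(k[1]*1e3,1),round(k[0],3),len(P))
    return out
E
python3 - <<'E'
from h import *
I={n:cv2.imread(f"pics/{n}0.png") for n in("top","scene")}
for nm,c,y in(("empty",(.5148,.3046),(174.36,178.39)),("loaded",(.5302,.0184),(264.4,165.8))):
    p=ray("top",*y,.05)[:2];c=np.array(c)
    th={"empty":np.arctan2(.1626,-.0422),"loaded":np.arctan2(.166,.0212)}[nm]
    print(nm,np.degrees(th),np.degrees(np.arctan2(*(p-c)[::-1])))
    for n in I: print(n,edges(n,I[n],c,th,.05))
E
```

```text
empty 104.54912874750113 103.91798694697226Traceback (most recent call last):
  File "<stdin>", line 7, in <module>
  File "h.py", line 21, in edges
    uv=np.array([proj(n,[*(c+a*d+b*s),z]) for d in ds]).astype(np.float32)
                 ~~~~^^^^^^^^^^^^^^^^^^^^
  File "h.py", line 8, in proj
    m=vision.camera_model(n);T=np.array(m["T"])
ValueError: time passes only in moves, steps and waits
```

```bash
sed -i 's/m=vision.camera_model(n);T/m=CM(n);T/' h.py; sed -i '2a import functools\nCM=functools.lru_cache(None)(lambda n: vision.camera_model(n))' h.py
cat > m.py <<'E'
from h import *
I={n:cv2.imread(f"pics/{n}0.png") for n in("top","scene")}
for nm,c,th in(("empty",(.5148,.3046),np.arctan2(.1626,-.0422)),("loaded",(.5302,.0184),np.arctan2(.166,.0212))):
    c=np.array(c)
    print(nm,np.degrees(th))
    for n in I: print(n,edges(n,I[n],c,th,.05))
E
python3 m.py
```

```text
empty 104.54912874750113
top {'+x': (np.float64(82.8), np.float64(0.005), 25), '-x': (np.float64(83.2), np.float64(-0.014), 25), '+y': (np.float64(31.8), np.float64(0.005), 25), '-y': (np.float64(33.0), np.float64(0.012), 25)}
scene {'+x': (np.float64(82.5), np.float64(0.015), 25), '-x': (np.float64(82.6), np.float64(0.0), 25), '+y': (np.float64(30.8), np.float64(0.001), 25), '-y': (np.float64(32.5), np.float64(0.004), 20)}
loaded 82.7221046733742
top {'+x': (np.float64(82.5), np.float64(0.003), 25), '-x': (np.float64(82.9), np.float64(-0.021), 25), '+y': (np.float64(32.1), np.float64(0.011), 25), '-y': (np.float64(32.4), np.float64(0.007), 25)}
scene {'+x': (np.float64(82.8), np.float64(0.073), 15), '-x': (np.float64(83.3), np.float64(-0.002), 25), '+y': (np.float64(30.9), np.float64(0.007), 25), '-y': (np.float64(32.4), np.float64(-0.002), 18)}
```

```bash
cat > go.py <<'E'
import sys,numpy as np
from scipy.spatial.transform import Rotation as R
from cell import telemetry
s=telemetry.state();q=s["eef_rot"];r=R.from_quat([q[1],q[2],q[3],q[0]])
p=np.array([float(a) for a in sys.argv[1:4]]);yaw=np.radians(float(sys.argv[4])) # yaw of tool y
y=np.array([np.cos(yaw),np.sin(yaw),0]);z=np.array([0,0,-1.]);x=np.cross(y,z)
t=R.from_matrix(np.c_[x,y,z])
print("t",round(s["t"],2),"pos",s["tcp_pos"].round(4),"F",s["ft_force"].round(1),"w",round(s["width"],4),"j",s["joint_pos"].round(2))
print("shift mm now-axes",(r.inv().apply(p-s["tcp_pos"])*1e3).round(1),"shift mm in target axes",(t.inv().apply(p-s["tcp_pos"])*1e3).round(1),"turn",(r.inv()*t).as_rotvec().round(4))
E
python3 go.py .5157 .3048 .13 14.4
```

```text
t 0.1 pos [0.1599 0.6036 0.2306] F [-0.6  0.6  0.1] w 0.0852 j [-1.28  0.69 -0.19  1.57  0.16  0.9  -0.22]
shift mm now-axes [-420.4 -197.6  101. ] shift mm in target axes [-377.9  270.3  100.6] turn [-1.4000e-03  1.0000e-03  1.0607e+00]
```

Emit:
carry_out([
  [[1, -35, -16.5, 0, 0, 0, 0], [1, -35, -16.5, 0, 0, 0, 0], [1, -35, -16.5, 0, 0, 0, 0], [1, -35, -16.5, 0, 0, 0, 0], [1, -35, -16.5, 0, 0, 0, 0], [1, -35, -16.5, 0, 0, 0, 0], [1, -35, -16.5, 0, 0, 0, 0], [1, -35, -16.5, 0, 0, 0, 0]],
], squeeze=30)

```text
t: 0.77
tcp_pos: [0.3979, 0.4033, 0.231]
eef_rot: [-0.0, 0.129, 0.992, -0.0]
ft_force: [1.5, 0.5, -1.1]
width: 0.0856
```

Emit:
carry_out([
  [[1, -35, -16.5, 0, 0, 0, 0], [1, -35, -16.5, 0, 0, 0, 0], [1, -35, -16.5, 0, 0, 0, 0], [1, -35, -16.5, 0, 0, 0, 0], [1, 0, 0, 0, 0, 0, 0.12], [1, 0, 0, 0, 0, 0, 0.12], [1, 0, 0, 0, 0, 0, 0.12], [1, 0, 0, 0, 0, 0, 0.12]],
])

```text
t: 1.43
tcp_pos: [0.5152, 0.3048, 0.2308]
eef_rot: [-0.0, 0.364, 0.931, -0.0]
ft_force: [0.8, 0.1, -0.5]
width: 0.0852
```

Emit:
carry_out([
  [[1, 0, 0, 20, 0, 0, 0.12], [1, 0, 0, 20, 0, 0, 0.12], [1, 0, 0, 20, 0, 0, 0.12], [1, 0, 0, 20, 0, 0, 0.12], [1, 0, 0, 20, 0, 0, 0.1], [1, 0, 0, 0, 0, 0, 0], [1, 0, 0, 0, 0, 0, 0]],
])

```text
t: 2.02
tcp_pos: [0.5144, 0.305, 0.1304]
eef_rot: [-0.0, 0.611, 0.791, -0.001]
ft_force: [-1.3, 0.2, 0.4]
width: 0.0851
```

```bash
python3 go.py .5157 .3048 .08 14.4
```

```text
t 2.02 pos [0.5144 0.305  0.1304] F [-1.3  0.2  0.4] w 0.0851 j [-0.64  0.79  0.06  1.74 -0.07  0.62 -0.29]
shift mm now-axes [-0.4  1.4 50.4] shift mm in target axes [-0.5  1.2 50.4] turn [-0.0027  0.0011  0.0038]
```

Emit:
carry_out([
  [[1, -0.5, 1.2, 0, 0, 0, 0.004], [1, 0, 0, 25, 0, 0, 0], [1, 0, 0, 25, 0, 0, 0], [1, 0, 0, 25, 0, 0, 0], [1, 0, 0, 20, 0, 0, 0], [1, 0, 0, 12, 0, 0, 0], [1, 0, 0, 10, 0, 0, 0], [1, 0, 0, 0, 0, 0, 0]],
])

```text
t: 2.68
tcp_pos: [0.5164, 0.305, 0.0136]
eef_rot: [-0.0, 0.614, 0.789, -0.0]
ft_force: [-0.1, 0.4, 0.3]
width: 0.0854
```

```bash
python3 go.py .5157 .3048 .013 14.4
python3 - <<'E'
from h import *
I={n:vision.grab_frame(n) for n in("top","scene")}
a=cv2.resize(I["scene"][170:300,240:400],None,fx=3.5,fy=3.5);b=cv2.resize(I["top"][130:220,140:250],None,fx=3.5,fy=3.5)
H=np.zeros((455,560+385-145,3),np.uint8);H=np.zeros((600,800,3),np.uint8);a=cv2.resize(a,(440,358));b=cv2.resize(b,(360,295));H[:358,:440]=a;H[:295,440:]=b
cv2.imwrite("pics/g1.png",H[:360])
E
```

```text
t 2.68 pos [0.5164 0.305  0.0136] F [-0.1  0.4  0.3] w 0.0854 j [-0.63  0.97  0.03  1.77 -0.08  0.4  -0.29]
shift mm now-axes [-0.1 -0.8  0.6] shift mm in target axes [-0.1 -0.8  0.6] turn [-0.0009 -0.0001 -0.0028]
```

View pics/g1.png

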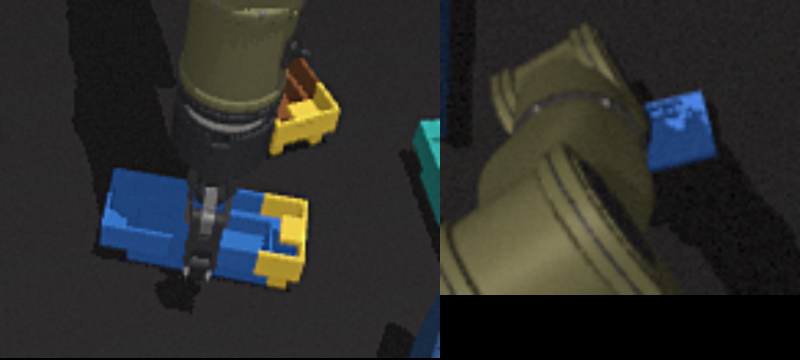

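The scene view shows the fingers straddling the empty blue tray near its middle, so I'll close them.

Emit:
carry_out([
  [[-1, 0, 0, 0, 0, 0, 0], [-1, 0, 0, 0, 0, 0, 0], [-1, 0, 0, 0, 0, 0, 0], [-1, 0, 0, 0, 0, 0, 0], [-1, 0, 0, 0, 0, 0, 0]],
], squeeze=30)

```text
t: 3.2
tcp_pos: [0.5172, 0.3056, 0.0156]
eef_rot: [0.0, 0.614, 0.789, 0.001]
ft_force: [-1.8, -0.4, 5.7]
width: 0.0615
```

Emit:
carry_out([
  [[-1, 0, 0, 0, 0, 0, 0], [-1, 0, 0, -10, 0, 0, 0], [-1, 0, 0, -20, 0, 0, 0], [-1, 0, 0, -20, 0, 0, 0], [-1, 0, 0, -20, 0, 0, 0], [-1, 0, 0, 0, 0, 0, 0]],
])

```text
t: 3.7
tcp_pos: [0.5189, 0.3064, 0.0885]
eef_rot: [0.001, 0.614, 0.789, 0.003]
ft_force: [1.2, 0.4, -1.8]
width: 0.0614
```

```bash
python3 go.py .53 .25 .084 104.4
python3 - <<'E'
from h import *
I=vision.grab_frame("scene")
cv2.imwrite("pics/g2.png",cv2.resize(I[140:300,165:400],None,fx=3.3,fy=3.3))
E
```

```text
t 3.7 pos [0.5189 0.3064 0.0885] F [ 1.2  0.4 -1.8] w 0.0614 j [-0.64  0.85  0.05  1.76 -0.07  0.52 -0.3 ]
shift mm now-axes [-57.4  -3.1   4.4] shift mm in target axes [  3.3 -57.4   4.5] turn [ 0.007   0.0037 -1.5743]
```

View pics/g2.png

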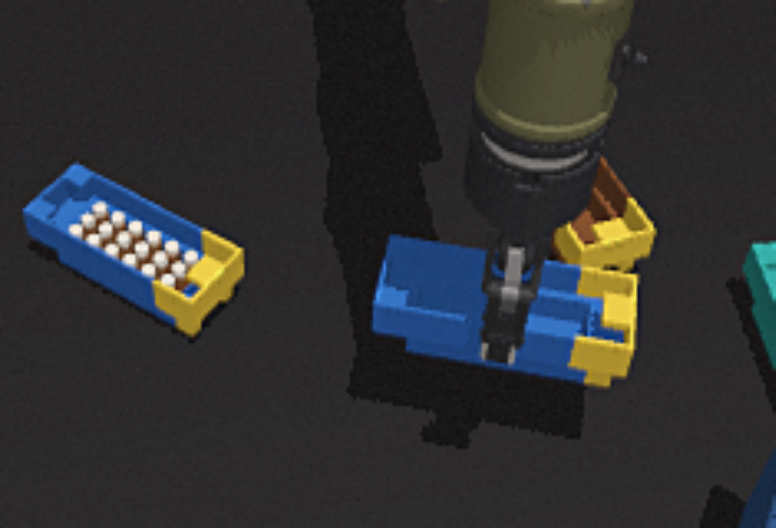

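Scene view: the tray is held level, its yellow end at (605,325) in the crop. The last joint's range rules out the full half turn in one grip. I'll turn it 90°, set it down clear of everything, and grip it again.

Emit:
carry_out([
  [[-1, -29, -1.5, 0, 0, 0, 0], [-1, -28.4, -1.6, 0, 0, 0, 0], [-1, 0, 0, 0, 0, 0, -0.06], [-1, 0, 0, 0, 0, 0, -0.115], [-1, 0, 0, 0, 0, 0, -0.115], [-1, 0, 0, 0, 0, 0, -0.115], [-1, 0, 0, 0, 0, 0, -0.115], [-1, 0, 0, 0, 0, 0, -0.115]],
])

```text
t: 4.42
tcp_pos: [0.5268, 0.2483, 0.0834]
eef_rot: [-0.001, 0.334, 0.942, -0.001]
ft_force: [-0.4, 0.5, -1.8]
width: 0.0617
```

Emit:
carry_out([
  [[-1, 0, 0, 0, 0, 0, -0.115], [-1, 0, 0, 0, 0, 0, -0.115], [-1, 0, 0, 0, 0, 0, -0.115], [-1, 0, 0, 0, 0, 0, -0.115], [-1, 0, 0, 0, 0, 0, -0.115], [-1, 0, 0, 0, 0, 0, -0.115], [-1, 0, 0, 0, 0, 0, -0.115], [-1, 0, 0, 0, 0, 0, -0.115]],
])

```text
t: 5.08
tcp_pos: [0.5269, 0.2482, 0.0833]
eef_rot: [-0.001, -0.119, 0.993, -0.0]
ft_force: [-0.2, 0.3, -2.6]
width: 0.0617
```

Emit:
carry_out([
  [[-1, 0, 0, 20, 0, 0, 0], [-1, 0, 0, 20, 0, 0, 0], [-1, 0, 0, 15, 0, 0, 0], [-1, 0, 0, 6, 0, 0, 0], [-1, 0, 0, 0, 0, 0, 0]],
])

```text
t: 5.5
tcp_pos: [0.5261, 0.2479, 0.0213]
eef_rot: [-0.002, -0.116, 0.993, -0.001]
ft_force: [0.6, 0.0, -2.0]
width: 0.0615
```

```bash
python3 go.py .53 .25 .0156 104.4
python3 - <<'E'
from h import *
I=vision.grab_frame("scene")
cv2.imwrite("pics/g3.png",cv2.resize(I[140:300,165:400],None,fx=3.3,fy=3.3))
E
```

```text
t 5.5 pos [0.5261 0.2479 0.0213] F [ 0.6  0.  -2. ] w 0.0615 j [-0.35  0.96 -0.3   1.82  0.57  0.46  0.75]
shift mm now-axes [-4.3  1.2  5.7] shift mm in target axes [-4.3  1.1  5.7] turn [-0.0012 -0.0041 -0.0188]
```

View pics/g3.png

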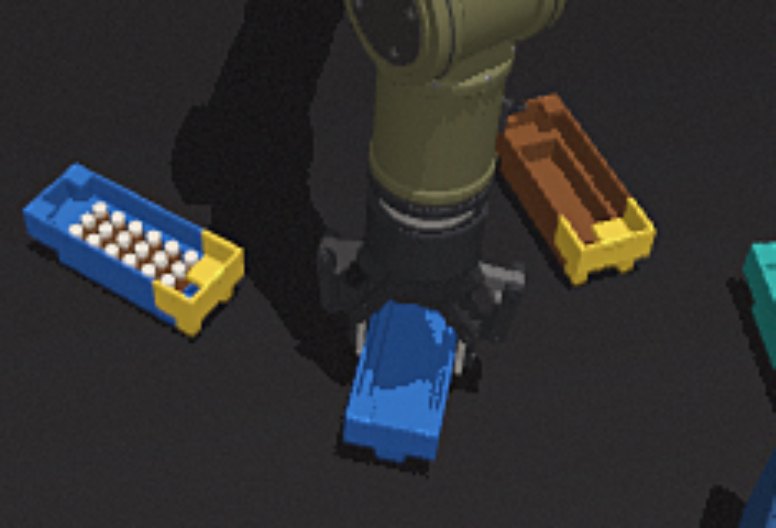

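The controller is also using the elbow, and the last joint stands at only 0.75. The rest of the turn should fit in this same grip, so I'll lift and continue.

Emit:
carry_out([
  [[-1, 0, 0, -20, 0, 0, 0], [-1, 0, 0, -30, 0, 0, 0], [-1, 0, 0, -30, 0, 0, 0], [-1, 0, 0, -30, 0, 0, 0], [-1, 0, 0, -25, 0, 0, -0.1], [-1, 0, 0, 0, 0, 0, -0.115], [-1, 0, 0, 0, 0, 0, -0.115], [-1, 0, 0, 0, 0, 0, -0.115]],
])

```text
t: 6.22
tcp_pos: [0.5283, 0.2488, 0.1603]
eef_rot: [0.001, -0.335, 0.942, -0.0]
ft_force: [-0.4, -0.8, -2.2]
width: 0.0615
```

Emit:
carry_out([
  [[-1, 0, 0, 0, 0, 0, -0.115], [-1, 0, 0, 0, 0, 0, -0.115], [-1, 0, 0, 0, 0, 0, -0.115], [-1, 0, 0, 0, 0, 0, -0.115], [-1, 0, 0, 0, 0, 0, -0.115], [-1, 0, 0, 0, 0, 0, -0.115], [-1, 0, 0, 0, 0, 0, -0.08], [-1, 0, 0, 0, 0, 0, 0]],
])

```text
t: 6.88
tcp_pos: [0.528, 0.2484, 0.1591]
eef_rot: [0.0, -0.663, 0.749, -0.0]
ft_force: [-0.2, 0.6, -1.7]
width: 0.0617
```

```bash
python3 go.py .5308 .0183 .156 172.9
```

```text
t 6.88 pos [0.528  0.2484 0.1591] F [-0.2  0.6 -1.7] w 0.0617 j [-0.09  0.83 -0.77  1.75  0.73  0.87  1.83]
shift mm now-axes [228.1 -30.8   3. ] shift mm in target axes [228.  -31.2   3.1] turn [-0.0009  0.0005  0.0018]
```

Emit:
carry_out([
  [[-1, 25, -3, 0, 0, 0, 0], [-1, 32, -4.5, 0, 0, 0, 0], [-1, 32, -4.5, 0, 0, 0, 0], [-1, 32, -4.5, 0, 0, 0, 0], [-1, 32, -4.5, 0, 0, 0, 0], [-1, 32, -4.5, 0, 0, 0, 0], [-1, 28, -3.5, 0, 0, 0, 0], [-1, 15, -2, 0, 0, 0, 0]],
])

```text
t: 7.55
tcp_pos: [0.5301, 0.0133, 0.1585]
eef_rot: [-0.002, -0.659, 0.752, -0.001]
ft_force: [-0.5, -0.6, -0.9]
width: 0.0613
```

Emit:
carry_out([
  [[-1, 0, 0, 10, 0, 0, 0], [-1, 0, 0, 15, 0, 0, 0], [-1, 0, 0, 0, 0, 0, 0], [-1, 0, 0, 0, 0, 0, 0]],
])

```text
t: 7.88
tcp_pos: [0.5299, 0.0195, 0.1333]
eef_rot: [-0.0, -0.662, 0.749, 0.0]
ft_force: [0.8, 0.7, -2.0]
width: 0.0618
```

```bash
python3 go.py .5308 .0183 .1 172.9
python3 - <<'E'
from h import *
for n in ("top","scene"): 
    I=vision.grab_frame(n);cv2.imwrite(f"pics/{n}4.png",I)
    cv2.imwrite(f"pics/{n}4c.png",cv2.resize(I[100:260,165:385] if n=="scene" else I[120:220,210:360],None,fx=3.6 if n=="scene" else 5,fy=3.6 if n=="scene" else 5,interpolation=cv2.INTER_CUBIC))
E
```

```text
t 7.88 pos [0.5299 0.0195 0.1333] F [ 0.8  0.7 -2. ] w 0.0618 j [ 0.32  0.82 -0.76  1.92  0.82  0.75  2.09]
shift mm now-axes [ 1.1 -1.1 33.3] shift mm in target axes [ 1.  -1.  33.3] turn [0.0009 0.0001 0.0005]
```

View pics/top4c.png

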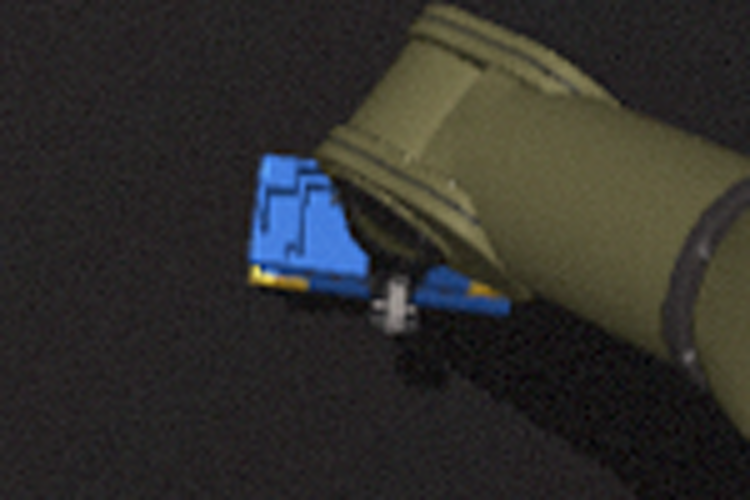

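View pics/scene4c.png

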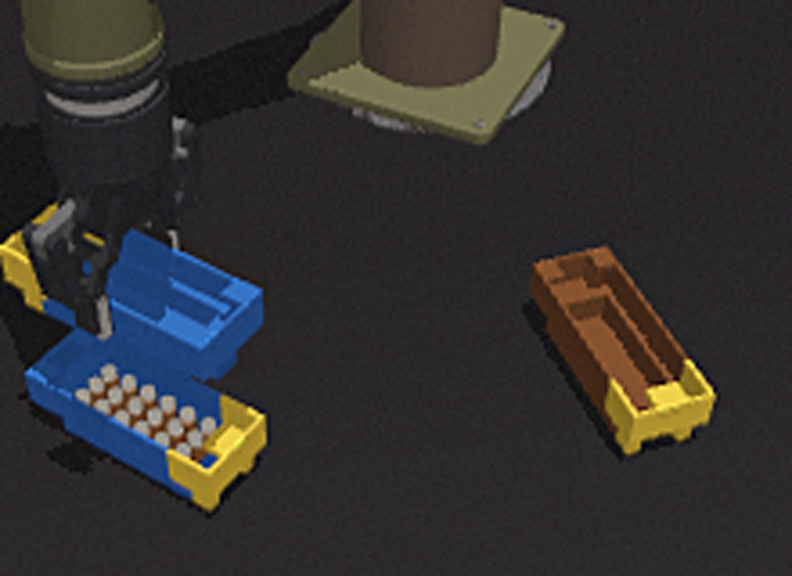

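Run:
```python
from h import *
s=telemetry.state();p=s["tcp_pos"];zr=p[2]-.0156+.05
q=s["eef_rot"]
th=np.radians(172.9+90);ex=np.array([np.cos(th),np.sin(th)]);ey=np.array([-ex[1],ex[0]])
c=p[:2]
for n in("top","scene"):
    img=cv2.imread(f"pics/{n}4.png").copy();off=(210,120,5) if n=="top" else (165,100,3.6)
    I=cv2.imread(f"pics/{n}4c.png")
    for a,b in((-82,31),(-82,-31),(82,31),(82,-31)):
        uv=proj(n,[*(c+ex*a/1e3+ey*b/1e3),zr]);print(n,a,b,uv.round(1))
        cv2.circle(I,tuple(int(v) for v in ((uv+.5-off[:2])*off[2])),3,(0,0,255),1)
    # loaded
    t2=np.radians(82.9);fx=np.array([np.cos(t2),np.sin(t2)]);fy=np.array([-fx[1],fx[0]])
    for a,b in((-82,31),(-82,-31),(82,31),(82,-31)):
        uv=proj(n,[*(np.array([.5308,.0183])+fx*a/1e3+fy*b/1e3),.05])
        cv2.circle(I,tuple(int(v) for v in ((uv+.5-off[:2])*off[2])),3,(0,255,0),1)
    cv2.imwrite(f"pics/{n}4d.png",I)
    print(n,edges(n,cv2.imread(f"pics/{n}4.png"),c,th,zr))
a=cv2.imread("pics/scene4d.png")[170:560,:310];b=cv2.imread("pics/top4d.png")[120:360,200:550]
H=np.zeros((468,792,3),np.uint8);H[:,:372]=cv2.resize(a,(372,468));H[:288,372:]=cv2.resize(b,(420,288));cv2.imwrite("pics/d4.png",H)
```

```text
top -82 31 [262.1 149.9]
top -82 -31 [259.3 171. ]
top 82 31 [318.3 157.3]
top 82 -31 [315.7 178.4]
top {'+x': None, '-x': (np.float64(82.3), np.float64(0.006), 25), '+y': (np.float64(34.5), np.float64(0.072), 4), '-y': (np.float64(33.0), np.float64(0.004), 9)}
scene -82 31 [220.1 196.6]
scene -82 -31 [237.1 180.2]
scene 82 31 [164.1 168.2]
scene 82 -31 [182. 154.]
scene {'+x': (np.float64(82.1), np.float64(0.012), 24), '-x': (np.float64(83.4), np.float64(-0.055), 16), '+y': (np.float64(35.7), np.float64(0.077), 7), '-y': (np.float64(31.6), np.float64(-0.018), 16)}
```

View pics/d4.png

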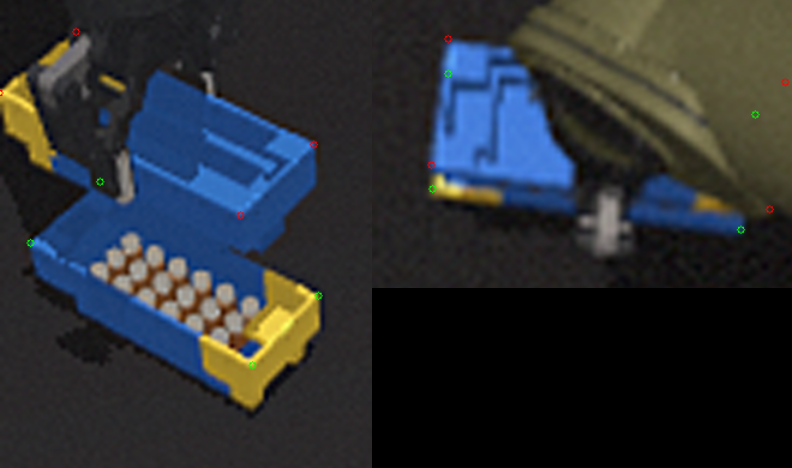

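Both views agree: the red (held) and green (loaded) predicted corners sit on the real corners. The yellow ends are opposite, and the held tray needs about 1.3 mm along tool x and -1.3 mm along tool y.

Emit:
carry_out([
  [[-1, 1.3, -1.3, 0, 0, 0, 0], [-1, 0, 0, 15, 0, 0, 0], [-1, 0, 0, 18, 0, 0, 0], [-1, 0, 0, 16, 0, 0, 0], [-1, 0, 0, 10, 0, 0, 0], [-1, 0, 0, 0, 0, 0, 0], [-1, 0, 0, 0, 0, 0, 0]],
])

```text
t: 8.57
tcp_pos: [0.5316, 0.0175, 0.0745]
eef_rot: [0.0, -0.662, 0.749, 0.0]
ft_force: [0.3, -0.1, -1.7]
width: 0.0618
```

```bash
python3 go.py .531 .018 .0656 172.9
python3 - <<'E'
from h import *
for n in ("scene",): 
    I=vision.grab_frame(n);cv2.imwrite(f"pics/{n}5.png",I)
    cv2.imwrite(f"pics/{n}5c.png",cv2.resize(I[150:250,160:260],None,fx=5.8,fy=5.8,interpolation=cv2.INTER_CUBIC))
E
```

```text
t 8.57 pos [0.5316 0.0175 0.0745] F [ 0.3 -0.1 -1.7] w 0.0618 j [ 0.27  0.9  -0.67  1.95  0.95  0.64  1.99]
shift mm now-axes [-0.4  0.6  8.9] shift mm in target axes [-0.4  0.6  8.9] turn [0.0001 0.0002 0.0006]
```

View pics/scene5c.png

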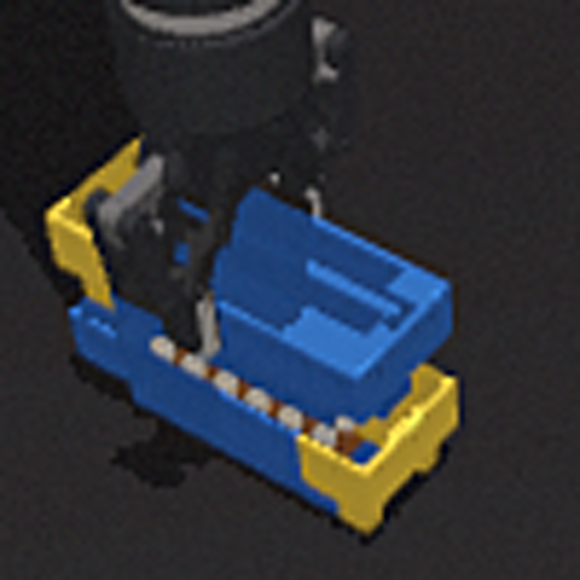

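Emit:
carry_out([
  [[-1, -0.3, 0.4, 2.5, 0, 0, 0], [-1, 0, 0, 2, 0, 0, 0], [-1, 0, 0, 1.5, 0, 0, 0], [-1, 0, 0, 0, 0, 0, 0]],
])

```text
t: 8.95
tcp_pos: [0.5311, 0.0175, 0.0683]
eef_rot: [0.0, -0.662, 0.749, -0.0]
ft_force: [0.3, 0.1, -2.2]
width: 0.0618
```

Emit:
carry_out([
  [[-1, 0, 0, 1, 0, 0, 0], [-1, 0, 0, 1, 0, 0, 0], [-1, 0, 0, 0, 0, 0, 0]],
])

```text
t: 9.2
tcp_pos: [0.531, 0.0175, 0.0662]
eef_rot: [-0.0, -0.662, 0.749, 0.0]
ft_force: [0.1, 0.2, -2.3]
width: 0.0617
```

Emit:
carry_out([
  [[-1, 0, 0, 0.7, 0, 0, 0], [-1, 0, 0, 0, 0, 0, 0]],
])

```text
t: 9.37
tcp_pos: [0.5311, 0.0176, 0.0656]
eef_rot: [0.0, -0.662, 0.749, -0.0]
ft_force: [-0.3, 1.1, -1.2]
width: 0.0615
```

Emit:
carry_out([
  [[-1, 0, 0, 0.7, 0, 0, 0], [-1, 0, 0, 0, 0, 0, 0]],
])

```text
t: 9.53
tcp_pos: [0.5311, 0.0176, 0.0656]
eef_rot: [0.0, -0.662, 0.749, -0.0]
ft_force: [-1.2, -0.3, 6.3]
width: 0.0617
```

```bash
python3 go.py .531 .018 .0656 172.9
python3 - <<'E'
from h import *
for n in ("scene",): 
    I=vision.grab_frame(n);cv2.imwrite(f"pics/{n}6.png",I)
    cv2.imwrite(f"pics/{n}6c.png",cv2.resize(I[150:250,160:260],None,fx=5.8,fy=5.8,interpolation=cv2.INTER_CUBIC))
E
```

```text
t 9.53 pos [0.5311 0.0176 0.0656] F [-1.2 -0.3  6.3] w 0.0617 j [ 0.26  0.91 -0.65  1.96  0.97  0.62  1.97]
shift mm now-axes [-0.4  0.2  0. ] shift mm in target axes [-0.4  0.2  0. ] turn [-0.0006 -0.0003  0.0003]
```

View pics/scene6c.png

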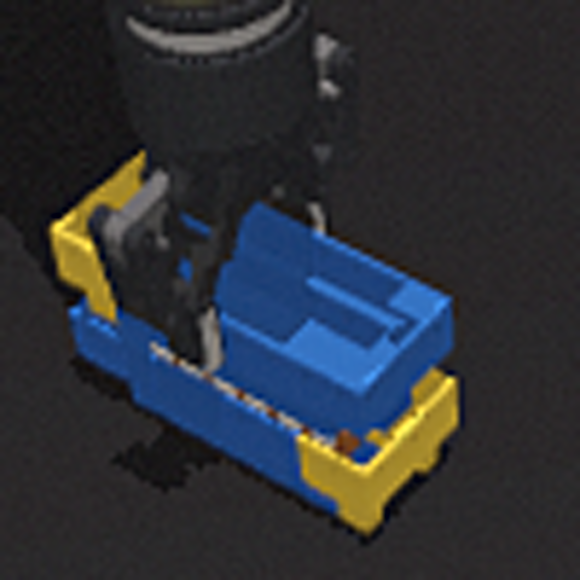

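Contact came exactly at the expected height (TCP z 0.0656, so the underside is 50 mm up), with about 8 N. I'll release.

Emit:
carry_out([
  [[0.55, 0, 0, 0, 0, 0, 0], [0.7, 0, 0, 0, 0, 0, 0], [1, 0, 0, 0, 0, 0, 0], [1, 0, 0, 0, 0, 0, 0], [1, 0, 0, 0, 0, 0, 0]],
])

```text
t: 10.0
tcp_pos: [0.5311, 0.0176, 0.0648]
eef_rot: [0.0, -0.662, 0.749, 0.0]
ft_force: [0.1, 0.5, -0.5]
width: 0.0853
```

```bash
python3 go.py .531 .018 .2 172.9
python3 - <<'E'
from h import *
I=vision.grab_frame("scene")
cv2.imwrite("pics/scene7c.png",cv2.resize(I[150:250,160:260],None,fx=5.8,fy=5.8,interpolation=cv2.INTER_CUBIC))
E
```

```text
t 10.0 pos [0.5311 0.0176 0.0648] F [ 0.1  0.5 -0.5] w 0.0853 j [ 0.26  0.91 -0.65  1.96  0.97  0.62  1.97]
shift mm now-axes [  -0.4    0.2 -135.2] shift mm in target axes [-4.000e-01  1.000e-01 -1.352e+02] turn [0.0001 0.0001 0.0003]
```

View pics/scene7c.png

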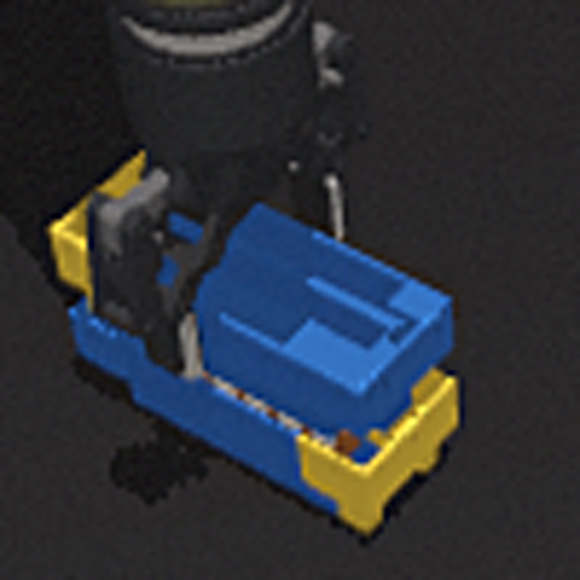

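Released: the tray did not move (rim corner still near (452,298) in the crop) and the fingers are clear on both sides. I'll go straight up, then back away to the left for a clear view.

Emit:
carry_out([
  [[1, 0, 0, -10, 0, 0, 0], [1, 0, 0, -20, 0, 0, 0], [1, 0, 0, -30, 0, 0, 0], [1, 0, 0, -30, 0, 0, 0], [1, 0, 0, -30, 0, 0, 0], [1, 0, 0, -30, 0, 0, 0], [1, -20, 0, -20, 0, 0, 0], [1, -35, 0, 0, 0, 0, 0]],
])

```text
t: 10.72
tcp_pos: [0.5401, 0.0691, 0.2392]
eef_rot: [0.002, -0.659, 0.752, -0.003]
ft_force: [0.6, 0.3, -0.4]
width: 0.0854
```

Emit:
carry_out([
  [[1, -35, 10, 0, 0, 0, 0], [1, -35, 10, 0, 0, 0, 0], [1, -35, 10, 0, 0, 0, 0], [1, -35, 10, 0, 0, 0, 0], [1, -35, 10, 0, 0, 0, 0], [1, -30, 10, 0, 0, 0, 0], [1, 0, 0, 0, 0, 0, 0], [1, 0, 0, 0, 0, 0, 0]],
])

```text
t: 11.38
tcp_pos: [0.5021, 0.2856, 0.2357]
eef_rot: [0.0, -0.664, 0.748, 0.001]
ft_force: [0.2, -1.1, 1.5]
width: 0.0855
```

Run:
```python
from h import *
th=np.radians(262.9)
for n in ("top","scene"):
    I=vision.grab_frame(n);cv2.imwrite(f"pics/{n}8.png",I)
    print(n,"upper",edges(n,I,np.array([.531,.018]),th,.1))
    print(n,"lower",edges(n,I,np.array([.531,.018]),np.radians(82.9),.05))
a=cv2.imread("pics/top8.png");b=cv2.imread("pics/scene8.png")
H=np.zeros((600,800,3),np.uint8);H[:,:400]=cv2.resize(b[140:260,160:240],(400,600),interpolation=2);H[:300,400:]=cv2.resize(a[140:200,247:327],(400,300),interpolation=2);H[300:,400:]=cv2.resize(a,(400,300))
cv2.imwrite("pics/f8.png",H)
```

```text
top upper {'+x': (np.float64(82.9), np.float64(0.022), 21), '-x': None, '+y': (np.float64(31.6), np.float64(0.006), 25), '-y': (np.float64(27.6), np.float64(0.055), 7)}
top lower {'+x': None, '-x': (np.float64(88.4), np.float64(-0.041), 18), '+y': (np.float64(23.4), np.float64(-0.067), 5), '-y': (np.float64(38.9), np.float64(0.001), 25)}
scene upper {'+x': (np.float64(82.9), np.float64(-0.009), 25), '-x': (np.float64(83.4), np.float64(-0.066), 18), '+y': (np.float64(31.8), np.float64(0.015), 17), '-y': (np.float64(32.0), np.float64(0.001), 25)}
scene lower {'+x': (np.float64(84.6), np.float64(0.198), 8), '-x': (np.float64(83.6), np.float64(0.068), 13), '+y': None, '-y': None}
```

View pics/f8.png

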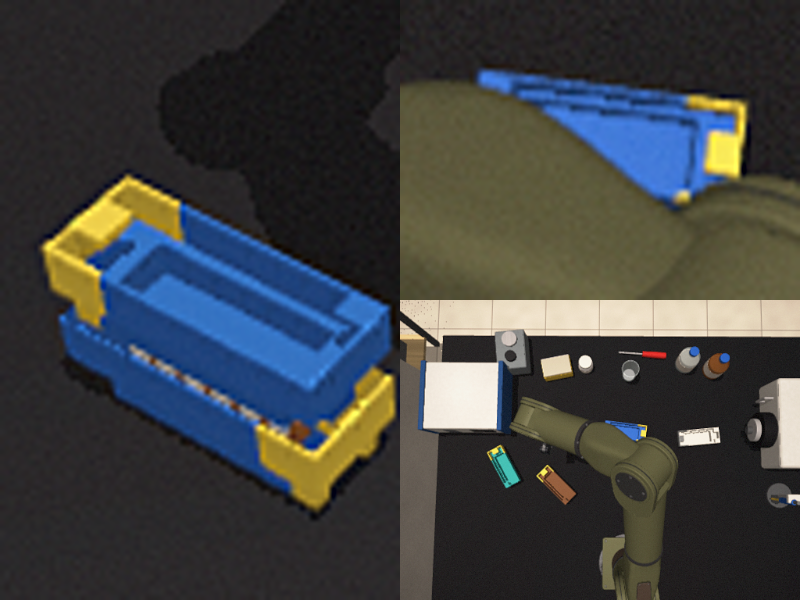

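Run:
```python
from h import *
a=cv2.imread("pics/scene0.png").astype(int);b=cv2.imread("pics/scene8.png").astype(int)
d=abs(a-b).max(2)
print("lower near wall/yellow end diff",np.median(d[218:240,212:238]),d[222:240,214:232].mean(),"grey tray",d[155:195,85:150].mean(),"bg",d[260:280,150:190].mean())
# phase shift of lower tray yellow corner
s,r=cv2.phaseCorrelate(a[214:246,205:245].max(2).astype(float),b[214:246,205:245].max(2).astype(float));print(s,r)
print(telemetry.state()["t"],telemetry.state()["qvel"].round(3))
from cell import close_job
close_job()
```

```text
lower near wall/yellow end diff 4.0 30.194444444444443 grey tray 2.1126923076923076 bg 2.81875
(-0.08892583176783475, 0.12065090043202353) 0.7655824696341964
11.4833 [ 0.024  0.001  0.016  0.005  0.003 -0.004 -0.003]
the job is handed in; nothing more can be done
```

The empty blue tray now stands squarely on the loaded tray with the yellow ends opposite, and I handed the job in at about 11.5 s of the 38 s allowed. I gripped it across its 62 mm walls and turned it end for end. I had put the last joint's range as too small for a single grip, but it was enough, so I did not regrip. The tray was then lowered until its feet met the lugs, released, and the arm backed away to the left.

**What the checks showed**
- **Height:** contact came at a tool height of 65.6 mm, which puts the underside 50 mm up, on the lugs rather than the vials. The contact force was about 8 N.
- **Alignment:** in the scene view, the upper tray's rim edges lie within about 1 mm of the target centre over the loaded tray.
- **Loaded tray:** its yellow end shifted by only about 0.1 pixel between the first and last pictures.
- **White tray with the grey end:** no visible change.

**Checks that failed or disagreed**
- **Top view:** in the final picture the arm hid part of the stack, so several edge measurements there were missing or unusable.
- **Lower tray in the scene view:** the final edge fit failed because the upper tray covers it.
- **Pixel difference at the loaded tray's yellow end:** one patch averaged high (30), which I put down to the new tray and its shadow. The region's median was 4, against a mean of about 3 for bare bench.

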